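# Turn the bracket tree and latch a pipe bracket on its free branch

## Robot

A 6-joint arm with a two-finger parallel gripper is mounted at the origin on the work surface. World frame = base frame: x ahead of the robot, y to its left, z up, the work surface at z = 0. Lengths are in mm, angles in rad, forces in N, time in s.
With the tool pointing down it reaches from about 275 to 1000 mm from the base axis. Payload 8.4 kg.
Tool frame: the origin (TCP) lies at the centre of the arm's flange, where the gripper is bolted on; the fingertips stand 173 mm ahead of it and the grasp point (between the pads) lies 155 mm ahead of it (tcp_to_tips is the distance from the TCP to the fingertips, in mm); z points along the fingers, x is the direction in which the jaws open and shut, and the axes are right-handed (so a half turn about z gives the same grasp; the last joint's range is limited). The gripper opens to 85 mm and grips with 20 to 120 N. Pads are 22 mm wide; open, the fingers measure 114 mm over their backs; the gripper's body (76 mm by 85 mm) begins 54 mm behind the grasp point. The pads swing forward as they close: fully open they stand 13 mm farther back than shut.
Start: joints at [1.233, 0.353, 1.633, -0, 1.155, -0.002], TCP at [205.952, 590.096, 404.681] pointing down, gripper open.
Joint ranges: [-2.63, 2.63], [-0.92, 2.1], [0.06, 2.66], [-1.3, 4.44], [0, 2.69], [-3.02, 3.02]. Speed limits (rad/s): [2.22, 2.22, 2.79, 3.14, 3.14, 3.14].

## Interface

Orientations are given as [roll, pitch, yaw] about the fixed x, y, z axes, in that order (R = Rz(yaw) Ry(pitch) Rx(roll)).
In Python, from rig import sense, grab_frame, camera_info, sign_off, tcp_to_tips gives the robot as it stands.
- The arm moves only by the shell command python3 -m creep 'ROWS' [FORCE]. ROWS is text: rows parted by semicolons, each of 5 numbers parted by spaces: the opening in per cent of the stroke, from 0 (shut) to 100 (fully open), then the shift along the tool's x, y, z in cm, then the turn about the tool's z in degrees. In form: fingers tx ty tz roll; .... A call has 1 to 20 rows; each row is the pose to reach, as a shift and turn from the pose measured when the call began, along the tool's axes at that moment; what a row does not reach only later rows make up. A row lasts 1/10 s, in which the tool goes at most 50 mm and 8.59 degrees, less where a joint would pass 70% of its speed; a pose out of reach is approached as far as the arm can. A call with a gripper value outside its range is refused whole. The fingers move at their own pace and stop on an object; FORCE is the grip in N (left out, the last holds). Time passes only in rows, so rows that repeat a pose let the fingers close. It gives the time, the measured TCP pose, the force and the opening at its end, in the units of the state.
- sense(): the state, without advancing time (a new reading comes with each control period).
- grab_frame(name): name is "scene" or "top"; returns (picture, depth): 384x512x3 uint8, blue, green, red; 384x512 float32, mm along the optical axis (not along the pixel's ray), 0 where there is no reading.
- camera_info(name): a dict with "vertical_fov" (degrees; the focal length in pixels is half the picture's height over the tangent of half this angle, whatever the lens; pixels are square), "cx", "cy" (the principal point, pixels), "D" ([k1, k2, p1, p2, k3] as OpenCV has them; the pictures are not rectified), "world_to_cam" (4x4, takes a point from world to camera coordinates). Camera axes: x right, y down, z forward; pixel columns grow to the right and rows downward; lengths in mm; the calibration is good to about 2 mm. A picture is of the moment at which its call begins. camera_info takes no time and is no camera call.
- sign_off(): hands the job in, once; it reports no verdict.
The state is a dict: "clock": time; "qpos": joint angles; "qvel": joint speeds; "joint_efforts": joint torques, N m; "eef_pos": TCP position; "tcp_rot": TCP orientation; "contact_force": force on the tool from outside, world axes, zero at the start; "wrist_torque": the same for the moment, N m; "opening": opening from 0.0 (shut) to 1.0 (fully open).
Only numpy, scipy, OpenCV 4.12 (cv2) and the standard library are available. Lean on these libraries where they do the work, as an engineer would, in place of code of your own. Each camera call takes 0.05 s, during which the arm holds its last target.

## Task

Turn the bracket tree until its free, red-tipped branch points at the white mark on the front of the base. Then hang the loose pipe bracket on that branch by its window: keep it raised over the small steel lip, press it gently inward against the sprung orange pad, and let it down behind the lip, so that it hangs upright and the pad keeps it clamped there. Be gentle: never drive the pad to its end stop, never slam or force the bracket against the tree (50 N at most), and leave the bearing, the jar and the spanner alone.

Things in the scene. Friction and masses are not known exactly. Their poses are not given: they have to be found in the camera images.
- stand: Round green base, 140 mm across and 14 mm high, bolted to the bench (its place and yaw differ each time). Origin: centre of its underside, on the tree's vertical turning axis. Its own -x direction is its front, painted with a white bar, which faces roughly towards the robot.
- tree (a joint): Angle of the tree on its vertical hinge, rad. At 0 the free branch lies along the stand's -x, over the white bar; positive turns anticlockwise seen from above. Starts between -1.3 and -0.5. Stiff: 0.35 N m of friction (2.5 N at the branch's end); it stays where it is left.
- hub (a point): Centre of the tree's green hub, on the turning axis 200 mm above the bench; axes turn with the tree, the free branch lies along -x. Hub 60 mm across, top at 226 mm. Three level round steel branches, 14 mm thick, 120 degrees apart, axes at this height. Two carry blue and grey brackets fixed to them, shaped like the loose one, tops at 262 mm; the third, red-tipped, is free.
- tip (a point): Centre of the free branch's end face, on its axis, 150 mm from the turning axis; x points inward along the branch, z up. The outer 25 mm are bare and can be pinched from above. Further in is a dark saddle with a steel lip (14 mm wide, 5 mm thick, top 13 mm above the branch axis). It does not shift, but its place is not measured: the lip's inner face is 30 to 70 mm inward of the tip.
- pad (a joint): Travel of the sprung orange pad on the free branch, m: 0 out, 0.007 at its end stop (never go over 0.0065). Pad 36 mm wide, 34 high, 8 thick, centred on the branch. When out, its face is 7 mm inward of the lip's inner face; the bracket is 10 mm thick, so press it in 3.3 to 6 mm to let the bracket drop behind the lip; it then stays in 3 mm. Spring: 2 N to start, 5 N at 3 mm, 8 N at 6 mm.
- bracket: Loose bare-aluminium pipe bracket, 0.3 kg, standing on its foot on the bench. Origin: centre of the foot's underside, z up. Foot 44 mm (x) by 50 mm (y) by 8 mm. Upright plate 10 mm thick (x), 46 mm wide (y), centred, top at 143 mm, with a square window through it along x. The solid plate above the window (88 to 143 mm high) is the place to grip, across its 46 mm width. It is the same seen from +x or -x.
- window (a point): Centre of the bracket's square window, 26 by 26 mm, 75 mm above the foot's underside. Axes as the bracket's. Hung with the window's upper edge on the branch, this point lies about 6 mm below the branch's axis.
- bearing: Steel bearing ring lying flat, 90 mm across, 22 mm high; leave alone. Origin: centre of its underside.
- jar: Amber jar with a red cap, 64 mm across, 85 mm high; leave alone. Origin: centre of its underside.
- spanner: Spanner 190 mm long lying on the bench; leave alone. Origin: on its underside near its middle.
There are look-alikes about, which are no part of the job. There is more than one size of the bracket; the job needs the smallest.

How it is judged:
By the outcome, as a careful person would: the job done as asked, in the order asked, and still so for the second after the job is handed in, with the robot touching nothing.
It also fails if it takes over 72 s, if anything falls off the work surface, if the arm or the gripper's body presses on something with over 40 N, if the wrist force passes 120 N, or if a joint passes its speed limit or range.

## Working session

There is one attempt and no reset: what is moved stays moved. The work goes in short steps, Python scripts to look and compute and a shell command to move; the robot and the scene stay as the last step left them, time stands still between calls to the robot, and variables do not carry over. Pictures are saved under pics/ and viewed, and the job is handed in when it is done.

```bash
ls; mkdir -p pics; cat > h.py <<'E'
import numpy as np, cv2
from rig import sense, grab_frame, camera_info, sign_off, tcp_to_tips
def cam(n):
    c=camera_info(n); f=192/np.tan(np.radians(c["vertical_fov"])/2)
    K=np.array([[f,0,c["cx"]],[0,f,c["cy"]],[0,0,1]]); return K,np.array(c["D"],float),np.array(c["world_to_cam"])
def ray(n,uv):
    K,D,T=cam(n); p=cv2.undistortPoints(np.array(uv,float).reshape(-1,1,2),K,D).reshape(-1,2)
    d=np.c_[p,np.ones(len(p))]@T[:3,:3]; o=-T[:3,:3].T@T[:3,3]; return o,d
def onz(n,uv,z):
    o,d=ray(n,uv); return o+d*((z-o[2])/d[:,2])[:,None]
def withd(n,uv,dep):
    o,d=ray(n,uv); return o+d*np.array(dep).reshape(-1,1)
def proj(n,P):
    K,D,T=cam(n); return cv2.projectPoints(np.array(P,float).reshape(-1,1,3),cv2.Rodrigues(T[:3,:3])[0],T[:3,3],K,D)[0].reshape(-1,2)
def cloud(n,dep):
    v,u=np.nonzero(dep>0); return np.c_[u,v],withd(n,np.c_[u,v],dep[v,u])
E
python3 - <<'E'
from h import *
for n in("scene","top"):
    p,d=grab_frame(n); cv2.imwrite(f"pics/{n}0.png",p); np.save(f"{n}0.npy",d)
    K,D,T=cam(n); print(n,K[0,0],K[:2,2],D,-T[:3,:3].T@T[:3,3],T[2,:3])
print(sense(),tcp_to_tips)
E
```

```text
pics
scene 448.0727975829362 [258.70160888 193.86986708] [-0.15913775  0.          0.          0.          0.        ] [1004.04591288  546.07458233 1108.08904988] [-0.39602613 -0.46396803 -0.7923995 ]
top 400.84710317405876 [254.66160853 193.56865386] [-0.01126862  0.          0.          0.          0.        ] [ 475.25460179    4.15321376 1209.26386688] [ 0.05273045  0.00131604 -0.99860791]
{'clock': 0.1, 'qpos': array([ 1.23262853e+00,  3.53607073e-01,  1.63404455e+00, -5.66013695e-06,
        1.15520883e+00, -2.42056729e-03]), 'qvel': array([-4.88333545e-04, -1.34468892e-03, -2.29102711e-03, -7.95327515e-05,
       -8.22681991e-04, -1.69512424e-04]), 'joint_efforts': array([-5.23326853e-04, -6.06359553e+01, -3.42819464e+01,  1.84963784e-05,
        3.93671013e-03, -5.15020218e-06]), 'eef_pos': array([205.86722762, 589.9063801 , 404.02552705]), 'tcp_rot': array([3.14159055e+00, 1.26780245e-03, 1.23505139e+00]), 'contact_force': array([ 0.57718562,  0.12139627, -0.53138413]), 'wrist_torque': array([ 0.00103382,  0.00191329, -0.00424472]), 'opening': 1.0017693487304382} 173.4
```

View pics/scene0.png

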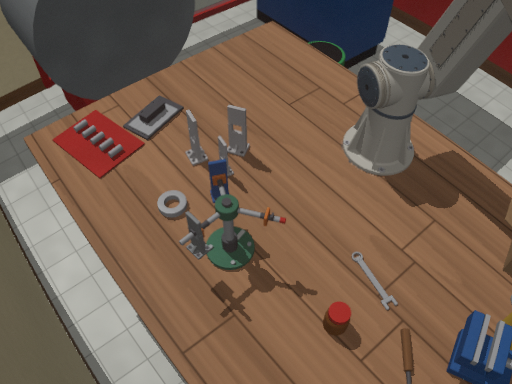

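View pics/top0.png

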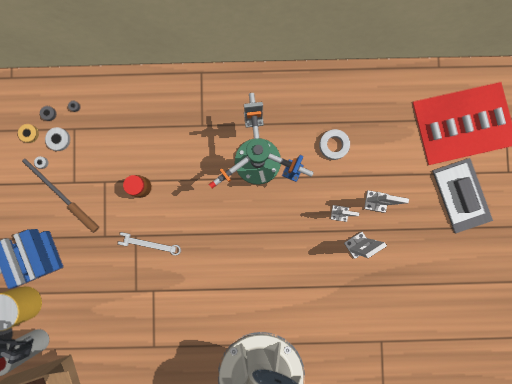

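The top view has +x up and +y left. It shows the hub near (258,150), the red tip at (211,186), and three loose brackets near (343,213), (385,202) and (365,245). The one at (343,213) looks smallest. I'll zoom in to check.

```bash
python3 - <<'E'
from h import *
p=cv2.imread("pics/top0.png"); a=cv2.resize(p[85:265,195:425],None,fx=3.4,fy=3.3,interpolation=cv2.INTER_CUBIC); cv2.imwrite("pics/top0z.png",a)
p=cv2.imread("pics/scene0.png"); a=cv2.resize(p[90:280,145:300],None,fx=3.1,fy=3.1,interpolation=cv2.INTER_CUBIC); cv2.imwrite("pics/scene0z.png",a)
d=np.load("top0.npy"); uv,P=cloud("top",d)
# brackets regions
for nm,(u0,u1,v0,v1) in dict(small=(328,361,203,224),b2=(362,412,188,215),b3=(342,390,230,262)).items():
    m=(uv[:,0]>=u0)&(uv[:,0]<u1)&(uv[:,1]>=v0)&(uv[:,1]<v1)
    Q=P[m]; print(nm,np.percentile(Q[:,2],[5,50,90,99,100]).round(1))
    for lo,hi in((4,25),(60,300)):
        q=Q[(Q[:,2]>lo)&(Q[:,2]<hi)]
        if len(q): print(lo,len(q),q.mean(0).round(1),q.min(0).round(1),q.max(0).round(1), np.median(q[:,2]).round(1))
d=np.load("scene0.npy"); print((d>0).mean())
E
```

```text
small [ -3.8   1.5 130.5 144.2 145.9]
4 166 [ 474.3 -246.3    9. ] [ 450.4 -306.7    4. ] [ 499.2 -220.7   24.4] 7.7
60 102 [ 475.5 -242.   126.4] [ 468.3 -268.1   61. ] [ 483.5 -223.9  145.9] 140.3
b2 [ -4.    1.9 168.4 186.8 189. ]
4 282 [ 506.2 -356.4   10.3] [ 467.4 -461.8    4. ] [ 546.3 -317.4   24.8] 9.3
60 266 [ 507.7 -351.8  149.3] [ 496.2 -387.5   60. ] [ 520.4 -327.5  189. ] 169.8
b3 [ -4.    1.7 166.5 187.3 188.9]
4 228 [ 385.8 -290.9   10.5] [ 340.2 -390.8    4. ] [ 419.  -251.    24.8] 9.8
60 365 [ 380.9 -294.9  142.7] [ 358.4 -325.8   60.5] [ 400.  -270.   188.9] 153.4
0.9958445231119791
```

View pics/top0z.png

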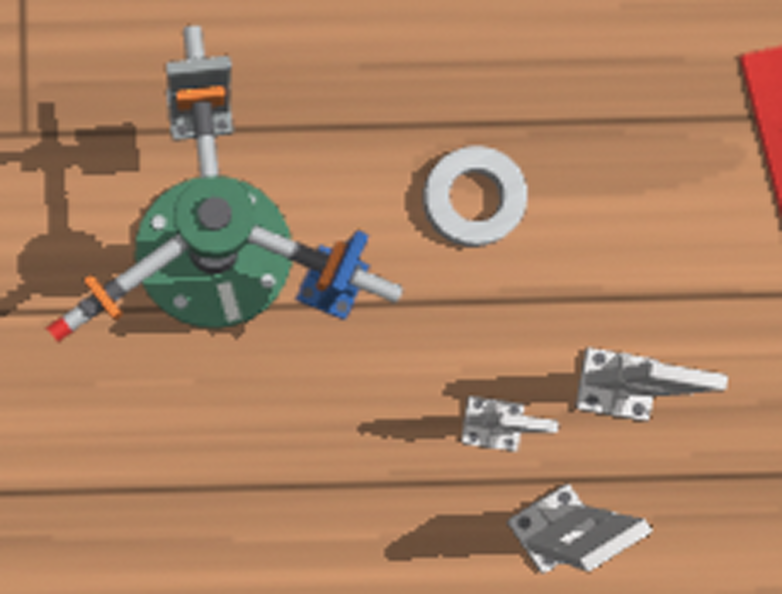

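View pics/scene0z.png

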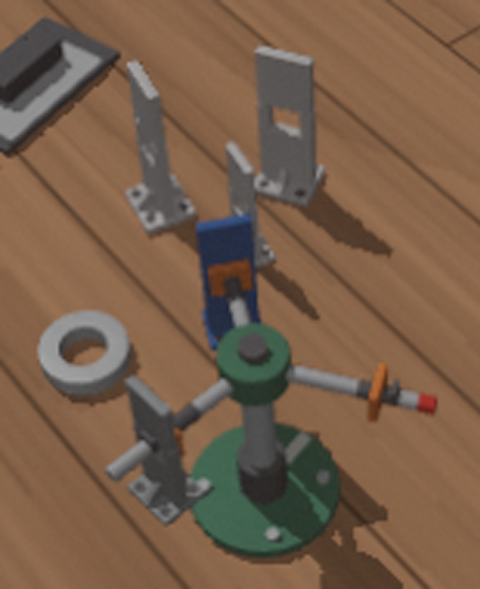

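```bash
cat > meas.py <<'E'
from h import *
def mask(p,lo,hi): return cv2.inRange(cv2.cvtColor(p,cv2.COLOR_BGR2HSV),np.array(lo),np.array(hi))
def tree(p,d,n="top"):
    hsv=cv2.cvtColor(p,cv2.COLOR_BGR2HSV)
    g=mask(p,(60,60,20),(90,255,200))
    uv,P=cloud(n,d); z=P[:,2]; isg=g[uv[:,1],uv[:,0]]>0
    hubpix=uv[isg&(abs(z-226)<8)]; c,r=cv2.minEnclosingCircle(hubpix.astype(np.float32)); 
    print("hub px",c,r,onz(n,c,226), "mean",onz(n,hubpix.mean(0),226), np.median(z[isg&(abs(z-226)<8)]))
    b=isg&(abs(z-14)<8); c,r=cv2.minEnclosingCircle(uv[b].astype(np.float32)); print("base px",c,r,onz(n,c,14),np.median(z[b]))
    red=mask(p,(0,170,90),(6,255,255))|mask(p,(174,170,90),(180,255,255))
    o=mask(p,(7,170,90),(18,255,255))
    return hubpix,uv[b],red,o,uv,P
E
python3 - <<'E'
from meas import *
for n in("top","scene"):
    p=cv2.imread(f"pics/{n}0.png"); d=np.load(f"{n}0.npy"); hp,b,red,o,uv,P=tree(p,d,n)
    for nm,m in(("red",red),("or",o)):
        k,l,s,c=cv2.connectedComponentsWithStats(m)
        for i in range(1,k):
            if s[i,4]>8:
                q=P[(l[uv[:,1],uv[:,0]]==i)]
                print(n,nm,s[i],c[i].round(1),q.mean(0).round(1),q.min(0).round(),q.max(0).round())
p=cv2.imread("pics/top0.png")
print(p[165:190,252:274].astype(int).sum(2)//3)
E
```

```text
hub px (257.625, 149.625) 11.684759140014648 [[635.71613187  -4.3156949  226.        ]] mean [[633.87954252  -5.36999968 226.        ]] 218.78676618140264
base px (257.2668762207031, 160.88650512695312) 22.79818344116211 [[636.3205132   -4.28929099  14.        ]] 13.205434896962288
top red [ 413   83   99   82 4946] [463.3 122.9] [ 740.2 -634.4    4.6] [ 616. -783.   -5.] [ 862. -485.   13.]
top red [123 175  21  20 331] [133.3 184.7] [567.5 347.2  83.6] [541. 321.  61.] [595. 377.  90.]
top red [209 182   7   6  25] [212.  184.4] [553.8 112.2 205.1] [547. 105. 199.] [560. 120. 209.]
top or [247 111  14   7  60] [253.5 113.8] [729.4   3.8 211.3] [726. -13. 190.] [735.  20. 219.]
top or [289 159   7  13  31] [292.  165.3] [596.2 -89.1 216.3] [582. -97. 213.] [612. -81. 219.]
top or [220 169  11  13  42] [224.9 174.6] [577.6  79.1 209.5] [563.  67.   1.] [591.  90. 219.]
top or [141 178   6  15  28] [144.1 185.4] [566.8 323.6  58.7] [548. 319.  45.] [588. 331.  66.]
hub px (226.44595336914062, 204.229736328125) 10.582228660583496 [[644.62014093   4.47364816 226.        ]] mean [[646.73
[... 2748 characters left out ...]
6  85  73  62  69  62 123 131
  134 134 134 134]
 [ 59  60  61  63  66  67  69  68  62  58  61  59  62  77  80 124 132 134
  133 134 135 134]
 [ 81  73  72  72  64  64  64  63  71  79  80  81  82  82  83 130 137 137
  137 137 137 137]
 [136 135 136 135  94  83  82  82  83  83  83  83  83  84  84 132 138 139
  139 139 139 138]
 [139 139 138 138 136  95 129 136 135 136 135  96  83  83 129 138 138 139
  139 139 139 139]
 [139 139 139 138 138 136 139 138 139 139 139 136  94 129 137 138 138 139
  139 138 138 138]
 [138 139 139 139 138 138 139 138 139 138 139 139 136 137 139 138 139 138
  138 138 138 139]
 [139 139 139 139 139 139 140 140 138 139 139 139 138 139 138 138 139 139
  139 140 139 140]]
```

```bash
python3 - <<'E'
from meas import *
# bar direction in top: threshold bright low-sat within base
p=cv2.imread("pics/top0.png")
m=np.zeros(p.shape[:2],np.uint8); m[170:183,257:268]=(p[170:183,257:268].mean(2)>105)
v,u=np.nonzero(m); W=onz("top",np.c_[u,v],14); c=W.mean(0); 
_,_,V=np.linalg.svd((W-c)[:,:2]); print("bar",c,V[0],np.degrees(np.arctan2(V[0,1],V[0,0])), "ext",np.ptp((W-c)[:,:2]@V[0]))
base=onz("top",(257.27,160.89),14)[0]; hub=onz("top",(257.6,149.6),219)[0]; print(base,hub)
for C in(base,hub): e=c-C; print("dir",np.degrees(np.arctan2(e[1],e[0])),np.linalg.norm(e[:2]))
red=onz("top",(212,184.4),205)[0]; print(red); e=red-hub; print(np.degrees(np.arctan2(e[1],e[0])),np.linalg.norm(e[:2]))
hs=onz("scene",(226.45,204.23),219)[0]; rs=onz("scene",(282.5,219.9),203)[0]; e=rs-hs; print("scene",hs,rs,np.degrees(np.arctan2(e[1],e[0])),np.linalg.norm(e[:2]))
for n,r in(("top",(328,361,203,224)),("scene",(214,236,135,180))):
    d=np.load(n+"0.npy"); uv,P=cloud(n,d)
    s=(uv[:,0]>=r[0])&(uv[:,0]<r[1])&(uv[:,1]>=r[2])&(uv[:,1]<r[3])
    for lo,hi in((136,150),(90,150),(5,12)):
        k=s&(P[:,2]>lo)&(P[:,2]<hi); q=P[k]; 
        if len(q)<5: continue
        rect=cv2.minAreaRect(q[:,:2].astype(np.float32)); c=q.mean(0); _,S,V=np.linalg.svd((q-c)[:,:2],full_matrices=False)
        print(n,lo,len(q),c.round(1),rect,np.degrees(np.arctan2(V[0,1],V[0,0])).round(1),uv[k].min(0),uv[k].max(0))
E
```

```text
bar [590.32997651 -17.21576851  14.        ] [-0.95578382 -0.29407022] -162.89820764544748 ext 34.179747837997766
[636.30975941  -4.29841618  14.        ] [636.9225676   -4.31522376 219.        ]
dir -164.3080632918808 47.75979927072781
dir -164.5236677489157 48.345564421994375
[553.77360157 112.1347651  205.        ]
125.52803386398838 143.0886105029822
scene [6.41760601e+02 1.82588770e-01 2.19000000e+02] [557.78911148 114.6677406  203.        ] 126.25895050688587 141.9790863579747
top 136 65 [ 475.3 -247.1  141.7] ((475.39544677734375, -247.0691680908203), (43.40804672241211, 9.774526596069336), 80.37604522705078) -100.1 [342 210] [358 215]
top 90 89 [ 475.3 -243.4  134.5] ((475.38653564453125, -246.36016845703125), (44.89165115356445, 10.192625999450684), 79.58070373535156) -100.3 [338 210] [358 215]
top 5 111 [ 474.1 -245.4    7.8] ((474.4068908691406, -247.28994750976562), (51.77778244018555, 47.76216125488281), 87.21028137207031) -123.7 [331 205] [348 221]
scene 136 39 [ 479.7 -244.5  139.9] ((478.95159912109375, -246.3000946044922), (46.02591323852539, 10.84359073638916), 76.36843872070312) 79.5 [217 136] [226 146]
scene 90 125 [ 481.  -242.1  121.4] ((478.57470703125, -246.45071411132812), (46.16056823730469, 11.276437759399414), 80.18970489501953) 84.1 [217 136] [227 157]
scene 5 61 [ 424.2 -280.     8. ] ((432.426025390625, -267.35504150390625), (128.38717651367188, 26.77001190185547), 52.91309356689453) 50.1 [227 145] [235 174]
```

```bash
cat > go.py <<'E'
from h import *
def to(*targets):
    """targets: (x,y,z,yawdeg) world -> tx ty tz (cm) roll(deg) from present pose"""
    s=sense(); p=s["eef_pos"]; r=s["tcp_rot"]; cz=lambda a:np.array([[np.cos(a),-np.sin(a),0],[np.sin(a),np.cos(a),0],[0,0,1]])
    R=cv2.Rodrigues(np.array([r[0],0,0]))[0]; Ry=cv2.Rodrigues(np.array([0,r[1],0]))[0]; R=cz(r[2])@Ry@R
    print("now",s["clock"].round(2) if hasattr(s["clock"],'round') else s["clock"],p.round(1),np.degrees(r).round(2),"F",s["contact_force"].round(2),"T",s["wrist_torque"].round(2),"op",round(s["opening"],3))
    for t in targets:
        d=R.T@(np.array(t[:3])-p)/10; a=-(t[3]-np.degrees(r[2])); a=(a+180)%360-180
        print("%.2f %.2f %.2f %.1f"%(*d,a))
E
python3 -c "
from go import *
to((400,360,450,45),(556.7,111.3,450,36))"
```

```text
now 0.1 [205.9 589.9 404. ] [1.800e+02 7.000e-02 7.076e+01] F [ 0.58  0.12 -0.53] T [ 0.  0. -0.] op 1.002
-15.32 25.90 -4.58 25.8
-33.64 48.89 -4.55 34.8
```

```bash
python3 -m creep '50 -5 8 -4.6 8; 50 -15.3 25.9 -4.6 25; 50 -15.3 25.9 -4.6 25; 50 -33.6 48.9 -4.6 34.8; 50 -33.6 48.9 -4.6 34.8; 50 -33.6 48.9 -4.6 34.8; 50 -33.6 48.9 -4.6 34.8; 50 -33.6 48.9 -4.6 34.8; 50 -33.6 48.9 -4.6 34.8; 50 -33.6 48.9 -4.6 34.8; 50 -33.6 48.9 -4.6 34.8; 50 -33.6 48.9 -4.6 34.8; 50 -33.6 48.9 -4.6 34.8; 50 -33.6 48.9 -4.6 34.8; 50 -33.6 48.9 -4.6 34.8; 50 -33.6 48.9 -4.6 34.8' 40
python3 - <<'E'
from go import *
to((556.7,111.3,450,36))
for n in("scene","top"):
    p,d=grab_frame(n); cv2.imwrite(f"pics/{n}1.png",p); np.save(f"{n}1.npy",d)
    q=sense()["eef_pos"]; print(n,proj(n,[q,q-[0,0,173],[556.7,111.3,200]]).round(1))
E
```

```text
clock: 1.7
eef_pos: [556.2, 112.6, 450.3]
tcp_rot: [3.141, 0.001, 0.629]
contact_force: [-0.6, 1.0, -0.1]
opening: 0.504
now 1.7 [556.2 112.6 450.3] [1.7998e+02 8.0000e-02 3.6050e+01] F [-0.61  1.   -0.06] T [-0.05 -0.01  0.01] op 0.504
-0.04 0.13 0.03 0.0
scene [[289.  149.5]
 [284.2 200.9]
 [281.9 219.5]]
top [[197.7 173.3]
 [208.4 181. ]
 [212.5 183.4]]
```

```bash
python3 - <<'E'
from h import *
a=cv2.resize(cv2.imread("pics/scene1.png")[100:260,210:350],None,fx=3,fy=3,interpolation=cv2.INTER_CUBIC)
b=cv2.resize(cv2.imread("pics/top1.png")[130:230,150:270],None,fx=3,fy=3,interpolation=cv2.INTER_CUBIC)
o=np.zeros((480,790,3),np.uint8); o[:480,:420]=a; o[:300,425:785]=b; cv2.imwrite("pics/c1.png",o)
E
```

```text
(no output)
```

View pics/c1.png

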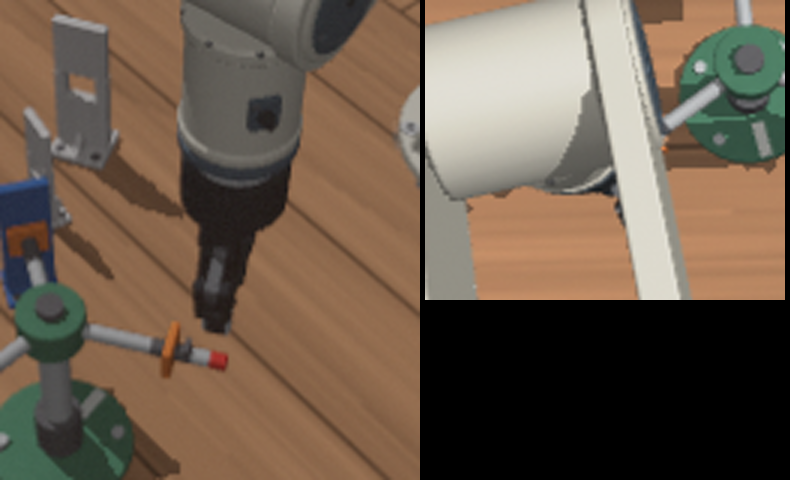

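```bash
python3 - <<'E'
from go import *
s=sense()["eef_pos"]; x=np.array([np.cos(np.radians(36)),np.sin(np.radians(36)),0]); y=np.array([x[1],-x[0],0])
for z in(168,173):
  for a in(-21,21): print(z,a,proj("scene",[s+x*a+y*b-[0,0,z] for b in(-11,11)]).round(1).tolist())
d=np.load("scene1.npy"); uv,P=cloud("scene",d)
k=(abs(P[:,0]-556)<70)&(abs(P[:,1]-112)<70)&(P[:,2]>240)&(P[:,2]<330)
q=P[k]; L=(q-s)@np.c_[x,y,[0,0,1]]
for lo in range(-190,-120,6):
    m=(L[:,2]>=lo)&(L[:,2]<lo+6)
    if m.sum(): print(lo,m.sum(),L[m].min(0).round(1),L[m].max(0).round(1))
E
```

```text
168 -21 [[290.8, 193.6], [281.6, 191.7]]
168 21 [[287.0, 207.7], [277.6, 205.7]]
173 -21 [[290.6, 194.9], [281.5, 193.0]]
173 21 [[286.8, 209.0], [277.5, 207.0]]
-172 3 [  27.5   -8.1 -172. ] [  28.9   10.6 -166.7]
-166 14 [  26.7   -9.8 -165.8] [  34.8   10.8 -160.1]
-160 11 [  28.4   -9.6 -159.9] [  35.7   10.9 -155.2]
-154 11 [ -21.5  -10.2 -153.3] [  37.1    7.7 -148.2]
-136 1 [  30.   -10.9 -134.5] [  30.   -10.9 -134.5]
-130 8 [  20.3  -12.7 -128.7] [  51.7    2.9 -124.7]
-124 8 [  30.   -12.4 -123.8] [  53.5   11.4 -121.2]
```

The scene camera agrees with the robot to within about 1 mm: the finger sits at tool y of −10 to +11 mm. The jaws are over the red tip, so I'll go down and pinch it.

```bash
python3 -m creep '50 0 0 4 0; 50 0 0 7 0; 50 0 0 8.5 0; 50 0 0 9.5 0; 50 0 0 9.5 0; 50 0 0 9.5 0; 12 0 0 9.5 0; 12 0 0 9.5 0; 8 0 0 9.5 0; 8 0 0 9.5 0; 8 0 0 9.5 0; 8 0 0 9.5 0' 30
python3 - <<'E'
from go import *
to((556.7,111.3,355,36))
p,d=grab_frame("scene"); cv2.imwrite("pics/scene2.png",cv2.resize(p[130:280,180:330],None,fx=4,fy=4,interpolation=cv2.INTER_CUBIC)); 
print(onz("scene",(226.6,201.6),226),onz("top",(257.6,149.2),226))
E
```

```text
clock: 3.0
eef_pos: [556.5, 112.5, 356.5]
tcp_rot: [3.141, -0.0, 0.629]
contact_force: [-1.4, 0.3, 6.6]
opening: 0.156
now 3.0 [556.5 112.5 356.5] [ 1.7994e+02 -1.0000e-02  3.6040e+01] F [-1.4   0.25  6.59] T [-0.04  0.33 -0.08] op 0.156
-0.05 0.11 0.15 0.0
[[639.49753285  -1.66392868 226.        ]] [[636.77535839  -4.27814929 226.        ]]
```

View pics/scene2.png

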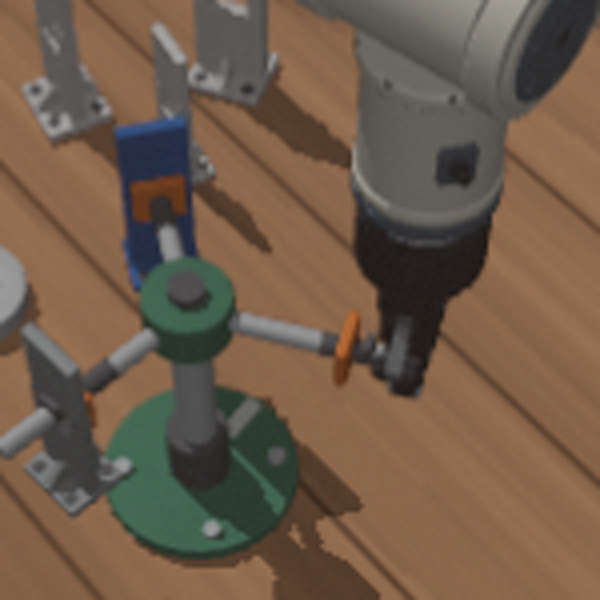

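```bash
python3 - <<'E'
from meas import *
from go import *
H=np.array([639.5,-1.5]); 
T=[]
for i in range(1,21):
    a=np.radians(126.06+70.5*i/20); T.append((*(H+141*np.array([np.cos(a),np.sin(a)])),356,36.05+70.5*i/20))
to(*T)
p=cv2.imread("pics/scene0.png"); d=np.load("scene0.npy")
uv,P=cloud("scene",d); k=(abs(P[:,2]-13)<7)&(np.hypot(P[:,0]-641,P[:,1])<66)
hsv=cv2.cvtColor(p,cv2.COLOR_BGR2HSV); g=hsv[uv[:,1],uv[:,0]]
k2=k&(g[:,1]<60)&(p[uv[:,1],uv[:,0]].mean(1)>95)
q=onz("scene",uv[k2],14); print(len(q)); 
for r,w in zip(uv[k2],q.round(0)): print(r,w[:2],end=" ")
E
```

```text
now 3.05 [556.5 112.5 356.5] [ 1.7994e+02 -1.0000e-02  3.6040e+01] F [-1.09 -0.09  5.81] T [-0.05  0.29 -0.08] op 0.15
-0.87 0.03 0.05 -3.5
-1.73 0.11 0.05 -7.1
-2.59 0.24 0.05 -10.6
-3.44 0.43 0.05 -14.1
-4.27 0.67 0.05 -17.6
-5.09 0.95 0.05 -21.2
-5.89 1.29 0.05 -24.7
-6.66 1.68 0.05 -28.2
-7.41 2.11 0.05 -31.7
-8.14 2.59 0.05 -35.3
-8.83 3.11 0.05 -38.8
-9.49 3.68 0.05 -42.3
-10.11 4.28 0.05 -45.8
-10.70 4.92 0.05 -49.4
-11.24 5.60 0.05 -52.9
-11.74 6.30 0.06 -56.4
-12.20 7.04 0.06 -59.9
-12.61 7.80 0.06 -63.5
-12.97 8.59 0.06 -67.0
-13.29 9.40 0.06 -70.5
50
[241 231] [584. -22.] [242 231] [581. -20.] [243 231] [579. -19.] [240 232] [588. -21.] [241 232] [586. -20.] [242 232] [584. -18.] [243 232] [581. -16.] [239 233] [592. -21.] [240 233] [590. -19.] [241 233] [588. -17.] [242 233] [586. -15.] [239 234] [595. -18.] [240 234] [592. -16.] [241 234] [590. -14.] [238 235] [599. -17.] [239 235] [597. -15.] [240 235] [594. -13.] [238 236] [601. -14.] [239 236] [599. -13.] [238 237] [603. -12.] [209 244] [682. -45.] [210 244] [679. -43.] [211 244] [677. -42.] [208 245] [686. -44.] [209 245] [684. -43.] [210 245] [681. -41.] [211 245] [679. -39.] [212 245] [677. -37.] [209 246] [686. -40.] [210 246] [683. -38.] [211 246] [681. -36.] [212 246] [679. -34.] [210 247] [685. -35.] [211 247] [683. -34.] [231 260] [665.  35.] [232 260] [662.  37.] [233 260] [660.  39.] [234 260] [658.  41.] [231 261] [667.  38.] [232 261] [664.  40.] [233 261] [662.  41.] [234 261] [660.  43.] [230 262] [671.  39.] [231 262] [668.  40.] [232 262] [666.  42.] [233 262] [664.  44.] [234 262] [662.  46.] [231 263] [670.  43.] [232 263] [668.  45.] [233 263] [666.  46.]
```

```bash
python3 - <<'E'
from meas import *
from scipy.optimize import least_squares
for n in("top","scene"):
    p=cv2.imread(f"pics/{n}0.png"); d=np.load(f"{n}0.npy"); g=mask(p,(60,50,20),(95,255,220))
    c=max(cv2.findContours(g,cv2.RETR_EXTERNAL,cv2.CHAIN_APPROX_NONE)[0],key=len).reshape(-1,2)
    W=onz(n,c,14)[:,:2]; C0=np.array([638,-2])
    k=abs(np.hypot(*(W-C0).T)-70)<8; W=W[k]
    f=least_squares(lambda t:np.hypot(W[:,0]-t[0],W[:,1]-t[1])-t[2],[638,-2,70],loss="soft_l1"); C=f.x[:2]; print(n,f.x,len(W))
    # bolts & bar, weighted by brightness
    u,v=np.meshgrid(np.arange(512),np.arange(384)); uv=np.c_[u.ravel(),v.ravel()]; 
    box=(abs(uv[:,0]-(257 if n=="top" else 230))<30)&(abs(uv[:,1]-(161 if n=="top" else 248))<30); uv=uv[box]
    X=onz(n,uv,14)[:,:2]; r=np.hypot(*(X-C).T); I=p[uv[:,1],uv[:,0]].astype(float).mean(1); S=cv2.cvtColor(p,cv2.COLOR_BGR2HSV)[uv[:,1],uv[:,0],1]
    m=np.zeros((384,512),np.uint8); s=(r<66)&(r>28)&(I>85)&(S<110); m[uv[s,1],uv[s,0]]=255
    K,l,st,ce=cv2.connectedComponentsWithStats(m)
    for i in range(1,K):
        if st[i,4]>5:
            w=onz(n,ce[i],14)[0,:2]; e=w-C
            pts=onz(n,np.argwhere(l==i)[:,::-1],14)[:,:2]; _,_,V=np.linalg.svd(pts-pts.mean(0)); 
            print(st[i],w.round(1),"ang",(np.degrees(np.arctan2(e[1],e[0]))%360).round(1),"r",np.hypot(*e).round(1),"axis",(np.degrees(np.arctan2(V[0,1],V[0,0]))%180).round(1))
E
```

```text
top [636.45324714  -4.36397426  67.21174928] 118
[236 140  44  36 762] [656.   -9.7] ang 344.7 r 20.2 axis 82.5
[259 170   7  13  61] [590.7 -17.2] ang 195.7 r 47.5 axis 13.1
[246 174   5   5  18] [591.6  25.1] ang 146.6 r 53.6 axis 121.6
scene [ 6.42123482e+02 -1.18103533e-01  6.73162837e+01] 101
[237 230   7   9  30] [591.4 -16.5] ang 197.9 r 53.3 axis 21.5
[207 244   7   6  29] [684.5 -38.6] ang 317.8 r 57.2 axis 14.8
[230 260   6   4  19] [664.5  41.4] ang 61.6 r 47.1 axis 145.2
```

```bash
python3 -m creep '8 -0.87 0.03 0 -3.5; 8 -1.73 0.11 0 -7.1; 8 -2.59 0.24 0 -10.6; 8 -3.44 0.43 0 -14.1; 8 -4.27 0.67 0 -17.6; 8 -5.09 0.95 0 -21.2; 8 -5.89 1.29 0 -24.7; 8 -6.66 1.68 0 -28.2; 8 -7.41 2.11 0 -31.7; 8 -8.14 2.59 0 -35.3; 8 -8.83 3.11 0 -38.8; 8 -9.49 3.68 0 -42.3; 8 -10.11 4.28 0 -45.8; 8 -10.7 4.92 0 -49.4; 8 -11.24 5.6 0 -52.9; 8 -11.74 6.3 0 -56.4; 8 -12.2 7.04 0 -59.9; 8 -12.61 7.8 0 -63.5; 8 -12.97 8.59 0 -67; 8 -13.29 9.4 0 -70.5'
python3 - <<'E'
from go import *
a=np.radians(196.56); to((639.5+141*np.cos(a),-1.5+141*np.sin(a),356,106.55))
for n in("scene","top"):
    p,d=grab_frame(n); cv2.imwrite(f"pics/{n}3.png",p); np.save(f"{n}3.npy",d)
a=cv2.resize(cv2.imread("pics/scene3.png")[140:280,180:320],None,fx=3.4,fy=3.4,interpolation=cv2.INTER_CUBIC)
b=cv2.resize(cv2.imread("pics/top3.png")[100:240,210:310],None,fx=3,fy=3,interpolation=cv2.INTER_CUBIC)
o=np.zeros((480,790,3),np.uint8); o[:476,:476]=a; o[:420,480:780]=b; cv2.imwrite("pics/c3.png",o)
E
```

```text
clock: 5.05
eef_pos: [501.3, -42.3, 356.5]
tcp_rot: [-3.133, -0.001, 1.862]
contact_force: [-19.2, -3.1, 15.6]
opening: 0.147
now 5.05 [501.3 -42.3 356.5] [-1.7951e+02 -8.0000e-02  1.0669e+02] F [-19.24  -3.08  15.59] T [-0.55  2.89 -0.1 ] op 0.147
-0.03 0.31 0.04 0.1
```

View pics/c3.png

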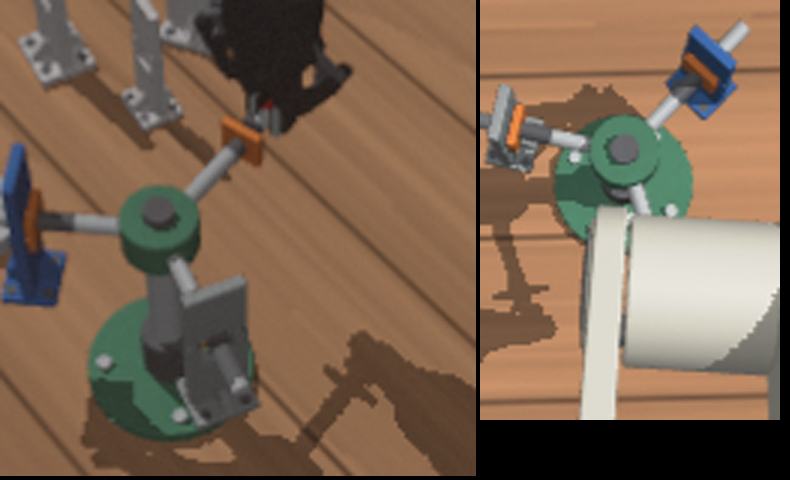

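```bash
python3 -m creep '8 0 -0.1 0 0; 20 0 0 0 0; 50 0 0 0 0; 50 0 0 0 0; 50 0 0 0 0; 50 0 0 -4 0; 50 0 0 -8 0; 50 0 0 -12 0; 50 -5 -15 -12 0; 50 -5 -15 -12 0; 50 -5 -15 -12 0; 50 -5 -15 -12 0; 50 -5 -15 -12 0' 30
python3 - <<'E'
from go import *
to()
for n in("scene","top"):
    p,d=grab_frame(n); cv2.imwrite(f"pics/{n}4.png",p); np.save(f"{n}4.npy",d)
a=cv2.resize(cv2.imread("pics/scene4.png")[140:280,180:320],None,fx=3.4,fy=3.4,interpolation=cv2.INTER_CUBIC)
b=cv2.resize(cv2.imread("pics/top4.png")[100:240,210:310],None,fx=3,fy=3,interpolation=cv2.INTER_CUBIC)
o=np.zeros((480,790,3),np.uint8); o[:476,:476]=a; o[:420,480:780]=b; cv2.imwrite("pics/c4.png",o)
E
```

```text
clock: 6.45
eef_pos: [372.2, -134.2, 478.1]
tcp_rot: [-3.134, 0.001, 1.859]
contact_force: [0.9, 0.1, -0.4]
opening: 0.501
now 6.45 [ 372.2 -134.2  478.1] [-1.7956e+02  4.0000e-02  1.0652e+02] F [ 0.94  0.12 -0.44] T [ 0.02 -0.01  0.01] op 0.501
```

View pics/c4.png

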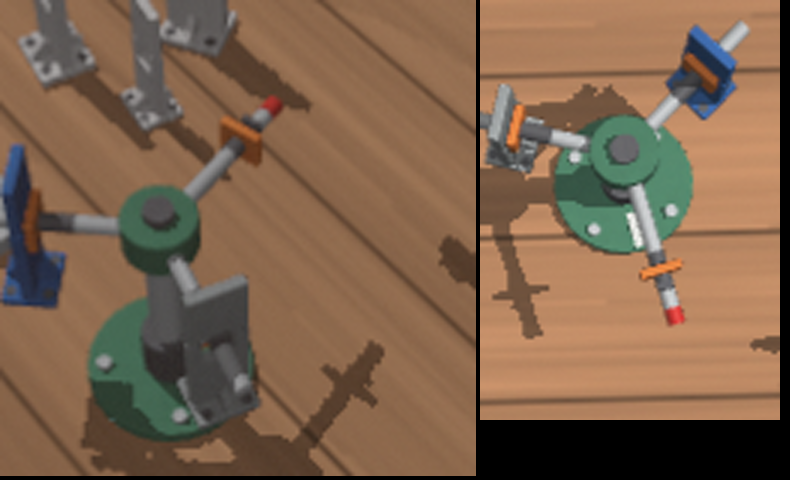

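```bash
python3 - <<'E'
from meas import *
C={}
for n in("top","scene"):
    p=cv2.imread(f"pics/{n}4.png"); d=np.load(f"{n}4.npy"); hp,b,red,o,uv,P=tree(p,d,n)
    for nm,m in(("red",red),("or",o)):
        k,l,s,c=cv2.connectedComponentsWithStats(m)
        for i in range(1,k):
            if s[i,4]>8:
                q=P[(l[uv[:,1],uv[:,0]]==i)]
                if np.hypot(*(q.mean(0)[:2]-[560,-20]))<80:
                    w=onz(n,c[i],200)[0]; H=np.array([637,-4.3]) if n=="top" else np.array([640.5,-.8]); e=w[:2]-H
                    print(n,nm,s[i],c[i].round(1),"depth",q.mean(0).round(1),q.min(0).round(),q.max(0).round(),"onz200",w.round(1),(np.degrees(np.arctan2(e[1],e[0]))%360).round(2),np.hypot(*e).round(1))
# branch bare metal: points with z 195..212 between r 30 and 150
    k=(P[:,2]>190)&(P[:,2]<222); H=np.array([637,-4.3]) if n=="top" else np.array([640.5,-.8])
    E=P[:,:2]-H; a=np.degrees(np.arctan2(E[:,1],E[:,0]))%360; r=np.hypot(*E.T); k&=(abs(a-196)<12)&(r>36)&(r<160)
    for lo in range(36,160,6):
        m=k&(r>=lo)&(r<lo+6)
        if m.any(): print(lo,m.sum(),"ang",a[m].mean().round(2),"z",P[m,2].max().round(1),"col",p[uv[m,1],uv[m,0]].mean(0).round(),"lat",np.ptp(r[m]*np.sin(np.radians(a[m]-196))).round(1))
E
```

```text
hub px (257.3709716796875, 149.55484008789062) 11.462532997131348 [[635.90510448  -3.69216268 226.        ]] mean [[635.80945732  -3.39722479 226.        ]] 218.79771360790573
base px (257.2718811035156, 160.9217529296875) 22.809316635131836 [[636.21386784  -4.3018691   14.        ]] 13.127015652059299
top red [272 202   6   6  23] [274.6 204.8] depth [499.  -43.8 206.2] [493. -50. 202.] [506. -37. 209.] onz200 [499.2 -44.1 200. ] 196.1 143.5
top or [264 187  13   6  39] [269.7 189.3] depth [537.5 -32.2 215.8] [531. -48. 212.] [543. -18. 222.] onz200 [538.4 -32.8 200. ] 196.13 102.6
36 12 ang 195.74 z 210.1 col [179. 177. 175.] lat 11.0
42 13 ang 195.56 z 207.3 col [168. 168. 163.] lat 13.1
48 15 ang 195.62 z 209.6 col [175. 176. 171.] lat 13.6
54 13 ang 195.9 z 207.8 col [179. 179. 175.] lat 13.2
60 13 ang 195.22 z 208.7 col [180. 178. 177.] lat 12.6
66 13 ang 196.07 z 205.9 col [178. 178. 174.] lat 13.7
72 14 ang 195.69 z 207.7 col [180. 179. 176.] lat 12.7
78 11 ang 195.76 z 208.0 col [181. 180. 177.] lat 11.3
84 14 ang 195.7 z 209.1 col [140. 142. 146.] lat 13.5
90 15 ang 195.28 
[... 1522 characters left out ...]
10 ang 196.98 z 208.4 col [117. 119. 122.] lat 11.7
84 13 ang 196.79 z 207.3 col [109. 110. 115.] lat 12.3
90 9 ang 196.95 z 207.3 col [69. 71. 78.] lat 12.6
96 23 ang 195.68 z 213.9 col [48. 60. 84.] lat 26.0
102 65 ang 196.45 z 220.3 col [ 40.  74. 127.] lat 37.2
108 9 ang 196.96 z 217.1 col [ 46.  79. 131.] lat 34.2
114 13 ang 197.11 z 215.1 col [57. 62. 76.] lat 13.4
120 8 ang 197.36 z 213.0 col [78. 82. 91.] lat 14.2
126 9 ang 196.51 z 207.7 col [111. 113. 117.] lat 9.9
132 12 ang 196.4 z 206.1 col [110. 113. 123.] lat 11.1
138 13 ang 196.48 z 208.3 col [ 55.  61. 133.] lat 12.5
144 10 ang 196.2 z 208.2 col [ 39.  47. 137.] lat 12.1
150 4 ang 196.42 z 208.0 col [ 38.  46. 120.] lat 11.5
```

Seen from the top camera, both the branch and the bar lie at 195.7°, so the turn is done. Next is the small bracket.

```bash
python3 -c "
from go import *
to((477,-246.6,450,80.3),(477,-246.6,330,80.3))"
```

```text
now 6.55 [ 373.8 -133.5  478. ] [-1.7957e+02  2.0000e-02  1.0662e+02] F [-0.82  0.11 -0.05] T [ 0.03 -0.   -0.03] op 0.495
-13.79 6.68 2.76 26.3
-13.78 6.77 14.76 26.3
```

```bash
python3 -m creep '75 -13.8 6.7 2.8 26.3; 75 -13.8 6.7 2.8 26.3; 75 -13.8 6.7 2.8 26.3; 75 -13.8 6.7 2.8 26.3; 75 -13.8 6.7 2.8 26.3; 75 -13.8 6.7 10 26.3; 75 -13.8 6.7 14.8 26.3; 75 -13.8 6.7 14.8 26.3; 75 -13.8 6.7 14.8 26.3; 75 -13.8 6.7 14.8 26.3'
python3 - <<'E'
from go import *
to((477,-246.6,262,80.3))
for n in("scene","top"):
    p,d=grab_frame(n); cv2.imwrite(f"pics/{n}5.png",p); np.save(f"{n}5.npy",d)
a=cv2.resize(cv2.imread("pics/scene5.png")[80:220,150:290],None,fx=3.4,fy=3.4,interpolation=cv2.INTER_CUBIC)
b=cv2.resize(cv2.imread("pics/top5.png")[150:290,300:400],None,fx=3,fy=3,interpolation=cv2.INTER_CUBIC)
o=np.zeros((480,790,3),np.uint8); o[:476,:476]=a; o[:420,480:780]=b; cv2.imwrite("pics/c5.png",o)
E
```

```text
clock: 7.55
eef_pos: [476.8, -246.1, 330.5]
tcp_rot: [-3.135, 0.004, 1.404]
contact_force: [0.1, -0.2, 0.4]
opening: 0.75
now 7.55 [ 476.8 -246.1  330.5] [-179.64    0.21   80.43] F [ 0.05 -0.24  0.45] T [-0.03 -0.04  0.02] op 0.75
-0.02 0.08 6.85 0.1
```

View pics/c5.png

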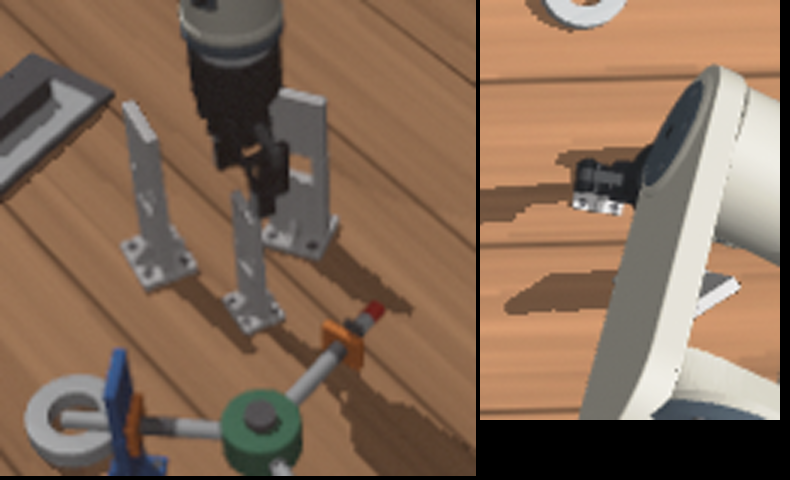

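```bash
python3 - <<'E'
from go import *
s=sense(); e=s["eef_pos"]; y=s["tcp_rot"][2]; x=np.array([np.cos(y),np.sin(y),0]); Y=np.array([x[1],-x[0],0])
for n in("scene","top"):
    d=np.load(n+"5.npy"); uv,P=cloud(n,d); L=(P-e)@np.c_[x,Y,[0,0,1]]
    k=(abs(L[:,0])<60)&(abs(L[:,1])<30)
    for lo,hi in((-177,-165),(-165,-150),(-150,-140),(-194,-186),(-215,-194),(-235,-215)):
        m=k&(L[:,2]>=lo)&(L[:,2]<hi); 
        if m.sum()>2: print(n,lo,m.sum(),L[m].min(0).round(1),L[m].max(0).round(1),L[m].mean(0).round(1))
E
```

```text
scene -177 15 [ -36.7   -5.6 -175.2] [  43.2   11.4 -165.2] [  -4.9    3.1 -168.8]
scene -165 47 [ -37.2   -6.1 -165. ] [  48.9   13.5 -150.3] [   8.5    4.6 -156.5]
scene -150 31 [ -36.6   -5.3 -149.9] [  50.8   13.  -140.8] [   6.1    6.2 -145.6]
scene -194 22 [ -21.2   -3.  -193.9] [  23.7    5.6 -186.9] [  -1.1    2.  -191.1]
scene -215 47 [ -23.3   -3.7 -215. ] [  23.4    7.7 -194. ] [   5.5    3.5 -203.4]
scene -235 36 [ -19.4   -2.7 -234.7] [  22.     7.7 -215.4] [   4.7    4.  -225.6]
```

The jaws straddle the plate centrally: plate x is −22 to +23 mm in the tool frame, and its y offset from the fingers is under 2 mm. I'll go down and grip.

```bash
python3 -m creep '75 0 0 3 0; 75 0 0 5.5 0; 75 0 0 6.8 0; 75 0 0 6.8 0; 75 0 0 6.8 0; 60 0 0 6.8 0; 50 0 0 6.8 0; 45 0 0 6.8 0; 45 0 0 6.8 0; 45 0 0 6.8 0; 45 0 0 6.8 0' 90
python3 -c "
from go import *
to()"
```

```text
clock: 8.75
eef_pos: [477.5, -247.3, 265.2]
tcp_rot: [-3.14, 0.005, 1.403]
contact_force: [-1.2, 0.1, 6.3]
opening: 0.523
now 8.75 [ 477.5 -247.3  265.2] [-179.93    0.3    80.39] F [-1.17  0.09  6.31] T [0.34 0.19 0.01] op 0.523
```

```bash
python3 -m creep '45 0 0 -0.5 0; 45 0 0 -1.5 0; 45 0 0 -3 0; 45 0 0 -5 0; 45 0 0 -5 0; 45 0 0 -5 0; 45 0 0 -5 0; 45 0 0 -5 0; 45 0 0 -5 0'
python3 -c "
from go import *
to((460,-150,393,95),(440.5,-60.4,393,106))"
```

```text
clock: 9.65
eef_pos: [477.4, -246.9, 314.5]
tcp_rot: [-3.139, 0.005, 1.403]
contact_force: [-0.2, 0.8, -4.0]
opening: 0.529
now 9.65 [ 477.4 -246.9  314.5] [-179.86    0.27   80.38] F [-0.24  0.8  -4.04] T [ 0.01 -0.01  0.01] op 0.529
9.23 -3.35 -7.88 -14.6
17.74 -6.77 -7.92 -25.6
```

```bash
python3 -m creep '45 2 -0.5 -5 -3; 45 5 -1.5 -7.9 -7; 45 9.2 -3.4 -7.9 -14.6; 45 9.2 -3.4 -7.9 -14.6; 45 13 -5 -7.9 -20; 45 17.7 -6.8 -7.9 -25.6; 45 17.7 -6.8 -7.9 -25.6; 45 17.7 -6.8 -7.9 -25.6; 45 17.7 -6.8 -7.9 -25.6; 45 17.7 -6.8 -7.9 -25.6; 45 17.7 -6.8 -7.9 -25.6'
python3 - <<'E'
from go import *
to((440.5,-60.4,393,106))
for n in("scene","top"):
    p,d=grab_frame(n); cv2.imwrite(f"pics/{n}6.png",p); np.save(f"{n}6.npy",d)
a=cv2.resize(cv2.imread("pics/scene6.png")[100:220,190:310],None,fx=4,fy=4,interpolation=cv2.INTER_CUBIC)
b=cv2.resize(cv2.imread("pics/top6.png")[120:260,210:310],None,fx=3,fy=3,interpolation=cv2.INTER_CUBIC)
o=np.zeros((480,790,3),np.uint8); o[:480,:480]=a; o[:420,485:785]=b; cv2.imwrite("pics/c6.png",o)
s=sense(); e=s["eef_pos"]; y=s["tcp_rot"][2]; x=np.array([np.cos(y),np.sin(y),0]); Y=np.array([x[1],-x[0],0])
d=np.load("scene6.npy"); uv,P=cloud("scene",d); L=(P-e)@np.c_[x,Y,[0,0,1]]
k=(abs(L[:,0])<40)&(abs(L[:,1])<30)
for lo in range(-275,-120,10):
    m=k&(L[:,2]>=lo)&(L[:,2]<lo+10)
    if m.sum()>2: print(lo,m.sum(),L[m].min(0).round(1),L[m].max(0).round(1),L[m].mean(0).round(1))
E
```

```text
clock: 10.75
eef_pos: [440.3, -61.6, 392.7]
tcp_rot: [-3.137, 0.003, 1.848]
contact_force: [-0.3, 0.8, -4.1]
opening: 0.526
now 10.75 [440.3 -61.6 392.7] [-179.74    0.19  105.89] F [-0.28  0.84 -4.12] T [-0.04 -0.02  0.03] op 0.526
0.11 0.05 -0.03 -0.1
-275 3 [ -20.2   15.1 -270.8] [  16.7   17.2 -268.1] [  -2.    16.3 -269.2]
-265 111 [ -24.3  -22.9 -264.9] [  25.2   22.7 -255.1] [   4.5    7.8 -259.3]
-255 45 [ -21.3   -3.5 -254.9] [  23.6   22.2 -245.2] [   3.6    6.8 -250.4]
-245 42 [ -23.5   -7.1 -244.8] [  22.2   11.2 -235. ] [   0.5    2.4 -240.4]
-235 38 [ -23.4   -7.1 -234.7] [  21.6    6.4 -226. ] [   0.     2.1 -230.3]
-225 39 [ -24.3   -5.1 -224.9] [  22.     5.5 -215. ] [   1.2    2.4 -219.9]
-215 50 [ -24.7  -10.7 -214.4] [  22.1    4.4 -205.1] [  -0.9    1.  -209.1]
-205 35 [ -25.3   -6.2 -204.8] [  22.1    4.9 -195.4] [  -1.8    1.2 -200.9]
-195 23 [ -24.4   -4.3 -194.8] [  21.5    5.8 -185.3] [   1.8    1.4 -190.5]
-185 25 [ -23.6   -5.6 -184.9] [  22.3    5.5 -175.1] [  -1.3    2.6 -180.2]
-175 36 [ -35.7   -0.5 -174.9] [  26.4   10.2 -165.2] [  -6.2    4.1 -169.4]
-165 67 [ -36.3   -5.2 -164.9] [  33.9   13.1 -155.3] [   0.8    5.2 -160.1]
-155 61 [ -36.2   -5.  -154.8] [  34.6   12.5 -145.1] [   2.6    5.1 -149.9]
-145 60 [ -36.1   -2.2 -144.9] [  34.3   13.4 -135.1] [  -0.3    5.2 -140.6]
-135 77 [ -38.9  -12.7 -134.7] [  37.8   16.8 -125.1] [  -5.     4.8 -129. ]
-125 61 [ -38.1   -7.8 -124.8] [  38.6   16.7 -115.5] [  12.4    6.1 -120.7]
```

View pics/c6.png

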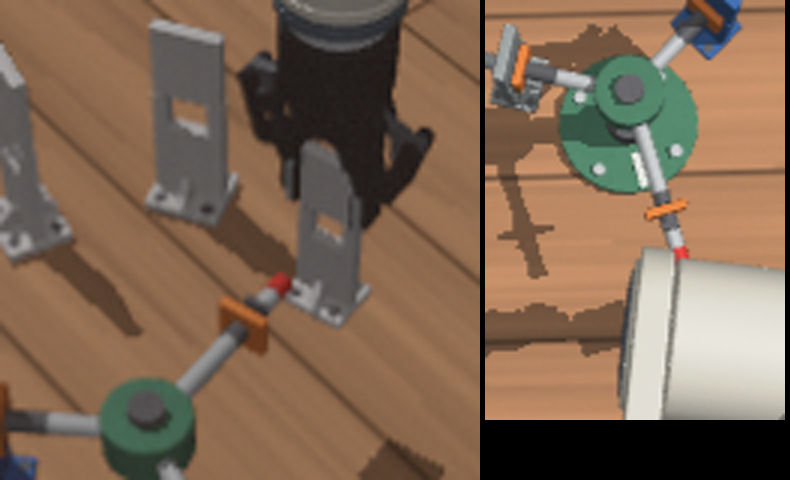

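```bash
python3 -m creep '45 0.1 1.5 -0.05 0; 45 0.1 3 -0.05 0; 45 0.1 4 -0.05 0; 45 0.1 4 -0.05 0; 45 0.1 4 -0.05 0; 45 0.1 4 -0.05 0'
python3 - <<'E'
from go import *
to()
p,d=grab_frame("scene"); cv2.imwrite(f"pics/scene7.png",cv2.resize(p[110:220,200:310],None,fx=5,fy=5,interpolation=cv2.INTER_CUBIC)); np.save("scene7.npy",d)
s=sense(); e=s["eef_pos"]; y=s["tcp_rot"][2]; x=np.array([np.cos(y),np.sin(y),0]); Y=np.array([x[1],-x[0],0])
uv,P=cloud("scene",d); L=(P-e)@np.c_[x,Y,[0,0,1]]; A=np.c_[x,Y,[0,0,1]]
# red tip lateral & z in tool frame; window hole edges
hsv=cv2.cvtColor(p,cv2.COLOR_BGR2HSV); c=hsv[uv[:,1],uv[:,0]]
r=(((c[:,0]<6)|(c[:,0]>174))&(c[:,1]>150)&(np.linalg.norm(L-[0,15,-195],axis=1)<60)); print("red",r.sum(),L[r].min(0).round(1),L[r].max(0).round(1),L[r].mean(0).round(1))
o=((c[:,0]>6)&(c[:,0]<18)&(c[:,1]>150)&(np.linalg.norm(L-[0,50,-195],axis=1)<70)); print("or",o.sum(),L[o].min(0).round(1),L[o].max(0).round(1),L[o].mean(0).round(1))
b=(abs(L[:,0])<8.5)&(L[:,1]>55)&(L[:,1]<130)&(abs(L[:,2]+193)<12)
for lo in range(50,140,8):
    m=(abs(L[:,0])<15)&(L[:,1]>lo)&(L[:,1]<=lo+8)&(abs(L[:,2]+193)<14)
    if m.any(): print(lo,m.sum(),"x",L[m,0].min().round(1),L[m,0].max().round(1),"zmax",L[m,2].max().round(1),"mean",L[m,0].mean().round(1))
k=(abs(L[:,0])<26)&(abs(L[:,1]-2)<8)&(L[:,2]<-170)
for lo in range(-262,-170,4):
    m=k&(L[:,2]>=lo)&(L[:,2]<lo+4)
    xs=np.sort(L[m,0]); 
    if len(xs)>3: g=np.diff(xs); print(lo,len(xs),xs[[0,-1]].round(1),"gap",g.max().round(1),xs[g.argmax()].round(1),"y",L[m,1].mean().round(1))
E
```

```text
clock: 11.45
eef_pos: [478.1, -49.4, 392.8]
tcp_rot: [-3.136, 0.003, 1.849]
contact_force: [-0.6, 0.2, -3.8]
opening: 0.528
now 11.45 [478.1 -49.4 392.8] [-1.7969e+02  1.7000e-01  1.0591e+02] F [-0.65  0.24 -3.83] T [-0.01 -0.08  0.03] op 0.528
red 14 [  -2.8   16.7 -194.6] [   5.6   29.9 -185.4] [   2.4   23.1 -189.3]
or 91 [ -16.8   58.1 -210.9] [  17.7   71.  -173.7] [   2.3   65.5 -187.8]
50 10 x -7.8 4.8 zmax -181.8 mean -1.8
58 23 x -13.2 14.9 zmax -179.3 mean -2.1
66 39 x -14.8 14.4 zmax -179.7 mean 4.1
74 17 x -6.0 6.1 zmax -184.3 mean 1.3
82 15 x -5.9 5.7 zmax -185.7 mean 0.9
90 15 x -7.4 5.2 zmax -185.2 mean 0.3
98 13 x -8.0 5.6 zmax -185.5 mean 0.4
106 15 x -4.8 4.8 zmax -183.8 mean 0.9
114 16 x -4.9 6.0 zmax -184.8 mean 1.2
122 15 x -6.3 4.5 zmax -186.2 mean 0.2
130 3 x -1.7 5.0 zmax -186.8 mean 2.1
138 3 x -9.9 6.0 zmax -179.3 mean -1.4
-262 17 [-15.4  24.4] gap 16.3 -14.5 y 4.7
-258 22 [-21.1  24.5] gap 11.2 -10.6 y 4.9
-254 11 [-19.1  22.3] gap 17.8 -16.4 y 2.8
-250 12 [-14.9  16.6] gap 5.2 -14.9 y 4.1
-246 18 [-11.9  22.2] gap 7.5 2.0 y 3.1
-242 10 [-13.8  22.4] gap 9.6 -13.8 y 1.8
-238 13 [-8.3 21.1] gap 3.9 15.3 y 2.2
-234 8 [-10.1  21.5] gap 12.4 6.1 y 2.1
-230 12 [-7.6 21. ] gap 7.9 -2.3 y 1.6
-226 8 [-5.2 21.5] gap 8.8 5.8 y 2.8
-222 13 [-21.9  22.4] gap 17.0 -21.9 y 1.6
-218 6 [-2.9 23.2] gap 8.7 14.5 y 0.9
-214 11 [-22.6  22.8] gap 19.6 -18.3 y 2.0
-210 18 [-22.9  23.2] gap 6.8 -18.1 y 1.5
-206 26 [-18.   21.9] gap 5.9 9.2 y -1.0
-202 14 [-23.   22.1] gap 11.4 -13.5 y 1.3
-198 7 [-18.5  22.3] gap 26.1 -12.4 y 0.2
-194 7 [-20.9  21.8] gap 33.3 -14.8 y 1.5
-190 8 [-21.9  22.3] gap 28.9 -14.8 y 1.6
-186 9 [-22.6  20.4] gap 29.6 -17.0 y 3.3
-182 6 [-19.5  20.5] gap 18.1 2.4 y 2.8
-178 7 [-14.9  14.9] gap 11.4 0.8 y 2.8
-174 18 [-23.4  20.6] gap 7.3 13.3 y 3.6
```

View pics/scene7.png

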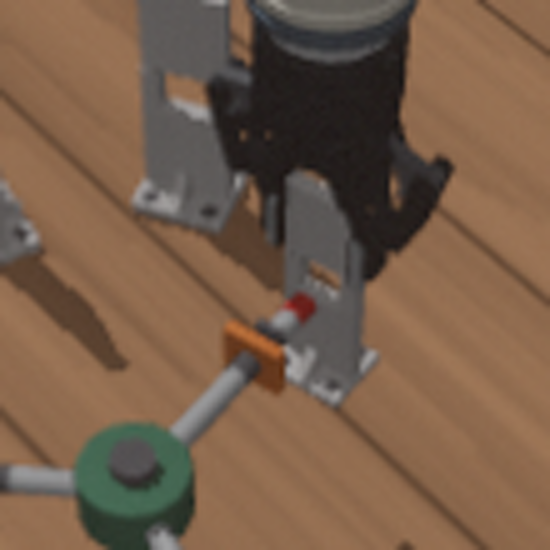

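The branch is centred in the window: lateral offset is +0.5 mm, and its axis is 2.6 mm below the window centre. I'll thread it inward, watching the force.

```bash
python3 -m creep '45 0 0.6 0 0; 45 0 1.2 0 0; 45 0 1.8 0 0; 45 0 2.4 0 0; 45 0 2.4 0 0; 45 0 2.4 0 0' && python3 -m creep '45 0.04 0.4 0 0; 45 0.04 0.8 0 0; 45 0.04 1.2 0 0; 45 0.04 1.4 0 0; 45 0.04 1.4 0 0; 45 0.04 1.4 0 0'
python3 - <<'E'
from go import *
to()
p,d=grab_frame("scene"); cv2.imwrite(f"pics/scene8.png",cv2.resize(p[110:220,200:310],None,fx=5,fy=5,interpolation=cv2.INTER_CUBIC)); np.save("scene8.npy",d)
E
```

```text
clock: 12.1
eef_pos: [501.2, -42.8, 392.6]
tcp_rot: [-3.136, 0.003, 1.849]
contact_force: [-0.7, -0.1, -3.9]
opening: 0.526
clock: 12.7
eef_pos: [514.5, -38.6, 392.4]
tcp_rot: [-3.136, 0.003, 1.849]
contact_force: [0.1, 0.1, -3.9]
opening: 0.521
now 12.7 [514.5 -38.6 392.4] [-1.7966e+02  1.6000e-01  1.0593e+02] F [ 0.12  0.13 -3.89] T [-0.01  0.    0.02] op 0.521
```

View pics/scene8.png

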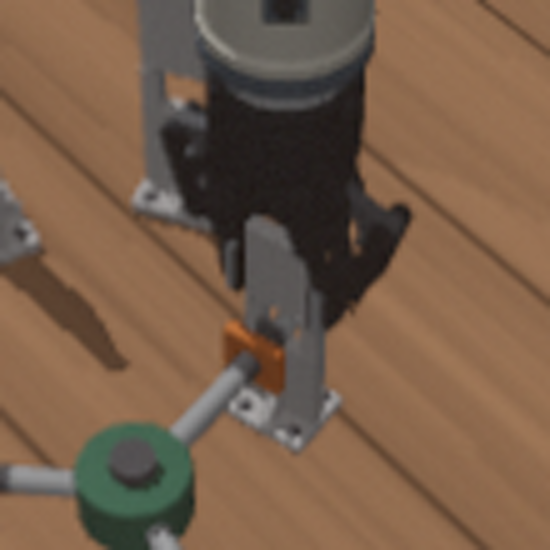

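```bash
python3 -m creep '45 0 0 -0.07 0; 45 0 0.2 -0.07 0; 45 0 0.3 -0.07 0; 45 0 0.3 -0.07 0' && python3 -m creep '45 0 0.15 0 0; 45 0 0.3 0 0; 45 0 0.3 0 0' && python3 -m creep '45 0 0.15 0 0; 45 0 0.3 0 0; 45 0 0.3 0 0'
```

```text
clock: 13.15
eef_pos: [517.5, -37.7, 393.2]
tcp_rot: [-3.136, 0.003, 1.849]
contact_force: [-0.0, -0.1, -2.9]
opening: 0.525
clock: 13.45
eef_pos: [520.6, -36.9, 393.2]
tcp_rot: [-3.136, 0.003, 1.849]
contact_force: [-0.7, -0.7, -3.3]
opening: 0.525
clock: 13.75
eef_pos: [523.7, -36.0, 393.2]
tcp_rot: [-3.136, 0.003, 1.849]
contact_force: [-0.2, -0.5, -3.1]
opening: 0.52
```

```bash
python3 -m creep '45 0 0.1 0 0; 45 0 0.2 0 0; 45 0 0.2 0 0' && python3 -m creep '45 0 0.1 0 0; 45 0 0.1 0 0; 45 0 0.1 0 0' && python3 -m creep '45 0 0.1 0 0; 45 0 0.1 0 0; 45 0 0.1 0 0'
```

```text
clock: 14.05
eef_pos: [525.7, -35.4, 393.2]
tcp_rot: [-3.136, 0.003, 1.849]
contact_force: [0.0, 0.6, -3.7]
opening: 0.526
clock: 14.35
eef_pos: [526.7, -35.2, 393.2]
tcp_rot: [-3.136, 0.003, 1.849]
contact_force: [0.5, -0.3, -2.8]
opening: 0.523
clock: 14.65
eef_pos: [527.7, -34.9, 393.1]
tcp_rot: [-3.136, 0.003, 1.849]
contact_force: [-0.1, -0.5, -3.4]
opening: 0.525
```

```bash
python3 -m creep '45 0 0.1 0 0; 45 0 0.1 0 0; 45 0 0.1 0 0' && python3 -m creep '45 0 0.1 0 0; 45 0 0.1 0 0; 45 0 0.1 0 0'; python3 - <<'E'
from go import *
p,d=grab_frame("scene"); cv2.imwrite(f"pics/scene9.png",cv2.resize(p[130:210,210:290],None,fx=7,fy=7,interpolation=cv2.INTER_CUBIC)); np.save("scene9.npy",d)
E
```

```text
clock: 14.95
eef_pos: [528.7, -34.6, 393.2]
tcp_rot: [-3.136, 0.003, 1.849]
contact_force: [0.4, -0.5, -4.6]
opening: 0.524
clock: 15.25
eef_pos: [529.7, -34.3, 393.1]
tcp_rot: [-3.136, 0.003, 1.849]
contact_force: [-0.2, 0.1, -3.0]
opening: 0.522
```

View pics/scene9.png

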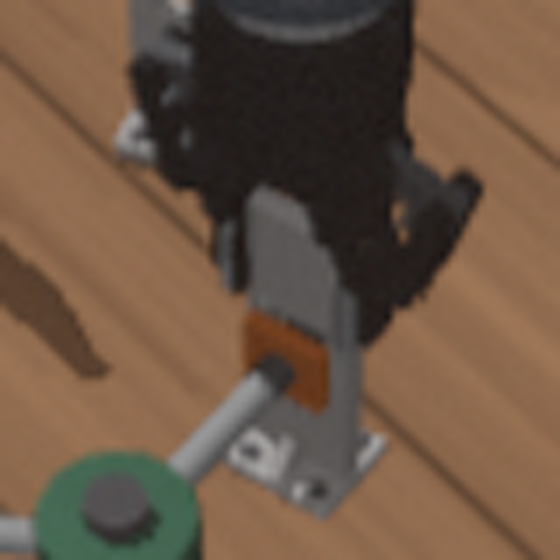

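```bash
python3 -m creep '45 0 0.1 0 0; 45 0 0.1 0 0; 45 0 0.1 0 0' && python3 -m creep '45 0 0.1 0 0; 45 0 0.1 0 0; 45 0 0.1 0 0'
```

```text
clock: 15.6
eef_pos: [530.6, -34.0, 393.1]
tcp_rot: [-3.136, 0.003, 1.849]
contact_force: [0.3, 0.1, -3.7]
opening: 0.524
clock: 15.9
eef_pos: [531.6, -33.7, 393.1]
tcp_rot: [-3.136, 0.003, 1.849]
contact_force: [0.3, -0.1, -3.7]
opening: 0.525
```

```bash
python3 -m creep '45 0 0.1 0 0; 45 0 0.1 0 0; 45 0 0.1 0 0' && python3 -m creep '45 0 0.1 0 0; 45 0 0.1 0 0; 45 0 0.1 0 0'
```

```text
clock: 16.2
eef_pos: [532.4, -33.5, 393.0]
tcp_rot: [-3.135, 0.003, 1.849]
contact_force: [-1.9, -1.6, -2.6]
opening: 0.524
clock: 16.5
eef_pos: [533.2, -33.3, 392.9]
tcp_rot: [-3.135, 0.003, 1.849]
contact_force: [-3.1, -1.8, -2.5]
opening: 0.526
```

Contact with the pad began at TCP x ≈ 532.2. I'll press on in 1 mm steps up to about 4.5 mm of travel.

```bash
python3 -m creep '45 0 0.1 0 0; 45 0 0.1 0 0; 45 0 0.1 0 0' && python3 -m creep '45 0 0.1 0 0; 45 0 0.1 0 0; 45 0 0.1 0 0'
```

```text
clock: 16.8
eef_pos: [534.1, -33.0, 392.9]
tcp_rot: [-3.135, 0.003, 1.849]
contact_force: [-3.7, -1.4, -1.5]
opening: 0.522
clock: 17.1
eef_pos: [535.0, -32.8, 392.8]
tcp_rot: [-3.134, 0.003, 1.849]
contact_force: [-3.6, -2.0, -1.8]
opening: 0.523
```

```bash
python3 -m creep '45 0 0.1 -0.03 0; 45 0 0.1 -0.03 0; 45 0 0.1 -0.03 0' && python3 -m creep '45 0 0.06 0 0; 45 0 0.06 0 0; 45 0 0.06 0 0; 45 0 0.06 0 0'
python3 - <<'E'
from go import *
p,d=grab_frame("scene"); cv2.imwrite(f"pics/scene10.png",cv2.resize(p[130:210,210:290],None,fx=7,fy=7,interpolation=cv2.INTER_CUBIC)); np.save("scene10.npy",d)
to()
s=sense(); e=s["eef_pos"]; y=s["tcp_rot"][2]; x=np.array([np.cos(y),np.sin(y),0]); Y=np.array([x[1],-x[0],0])
uv,P=cloud("scene",d); L=(P-e)@np.c_[x,Y,[0,0,1]]; hsv=cv2.cvtColor(p,cv2.COLOR_BGR2HSV)[uv[:,1],uv[:,0]]
for lo,hi in((-256,-246),(-246,-236),(-236,-226),(-226,-216),(-216,-176),(-176,-168),(-168,-160),(-160,-150)):
    m=(abs(L[:,0])<20)&(abs(L[:,1]-4)<14)&(L[:,2]>lo)&(L[:,2]<hi); g=m&(hsv[:,1]<60)&(hsv[:,2]>60); oo=m&(hsv[:,1]>130)
    print(lo,"plate",g.sum(),np.median(L[g,1]).round(1) if g.any() else 0,"orange",oo.sum(),np.median(L[oo,1]).round(1) if oo.any() else 0)
E
```

```text
clock: 17.4
eef_pos: [535.8, -32.5, 392.9]
tcp_rot: [-3.133, 0.003, 1.849]
contact_force: [-4.6, -2.6, -3.6]
opening: 0.522
clock: 17.8
eef_pos: [536.1, -32.4, 392.8]
tcp_rot: [-3.133, 0.003, 1.849]
contact_force: [-5.5, -1.4, -2.1]
opening: 0.521
now 17.85 [536.2 -32.4 392.8] [-1.7949e+02  1.5000e-01  1.0595e+02] F [-5.63 -1.71 -2.07] T [-0.36  0.84  0.04] op 0.526
-256 plate 37 3.2 orange 0 0
-246 plate 28 1.7 orange 0 0
-236 plate 20 2.2 orange 0 0
-226 plate 10 1.7 orange 0 0
-216 plate 16 1.5 orange 78 9.9
-176 plate 21 2.3 orange 9 8.0
-168 plate 28 2.2 orange 0 0
-160 plate 22 2.7 orange 0 0
```

View pics/scene10.png

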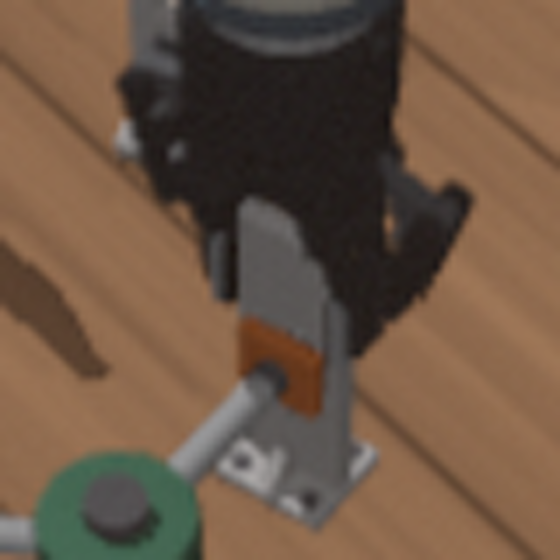

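```bash
python3 -m creep '45 0 0.1 0 0; 45 0 0.1 0 0; 45 0 0.1 0 0; 45 0 0.1 0 0'; python3 -c "
from go import *
to()"
```

```text
clock: 18.25
eef_pos: [536.9, -32.2, 392.7]
tcp_rot: [-3.132, 0.003, 1.849]
contact_force: [-6.6, -2.0, -0.4]
opening: 0.521
now 18.25 [536.9 -32.2 392.7] [-1.7944e+02  1.5000e-01  1.0595e+02] F [-6.6  -2.03 -0.43] T [-0.39  1.03  0.09] op 0.521
```

```bash
python3 -m creep '45 0 0.04 0.1 0; 45 0 0.04 0.2 0; 45 0 0.04 0.3 0; 45 0 0.04 0.4 0; 45 0 0.04 0.4 0' ; python3 -c "
from go import *
to()"
```

```text
clock: 18.75
eef_pos: [537.0, -32.1, 388.5]
tcp_rot: [-3.131, 0.002, 1.849]
contact_force: [-5.8, -2.7, -2.5]
opening: 0.52
now 18.75 [537.  -32.1 388.5] [-1.7938e+02  1.3000e-01  1.0595e+02] F [-5.78 -2.65 -2.52] T [-0.29  0.98  0.07] op 0.52
```

```bash
python3 -m creep '45 0 0.02 0.1 0; 45 0 0.02 0.2 0; 45 0 0.02 0.3 0; 45 0 0.02 0.36 0; 45 0 0.02 0.36 0' ; python3 -c "
from go import *
to()"
```

```text
clock: 19.25
eef_pos: [536.9, -32.1, 384.8]
tcp_rot: [-3.13, 0.002, 1.849]
contact_force: [-6.5, -2.6, -0.6]
opening: 0.523
now 19.25 [536.9 -32.1 384.8] [-1.7933e+02  1.1000e-01  1.0595e+02] F [-6.45 -2.56 -0.62] T [-0.29  0.97  0.04] op 0.523
```

```bash
python3 -m creep '45 0 0 0.05 0; 45 0 0 0.1 0; 45 0 0 0.1 0' ; python3 -m creep '45 0 0 0.05 0; 45 0 0 0.05 0; 45 0 0 0.05 0'; python3 -c "
from go import *
to()"
```

```text
clock: 19.55
eef_pos: [536.7, -32.1, 384.1]
tcp_rot: [-3.129, 0.002, 1.849]
contact_force: [-6.0, -1.1, 1.5]
opening: 0.522
clock: 19.85
eef_pos: [536.7, -32.1, 384.0]
tcp_rot: [-3.129, 0.002, 1.849]
contact_force: [-5.8, -1.4, 3.1]
opening: 0.525
now 19.85 [536.7 -32.1 384. ] [-1.7930e+02  1.1000e-01  1.0595e+02] F [-5.84 -1.43  3.15] T [-0.25  0.99  0.02] op 0.525
```

```bash
python3 -m creep '45 0 -0.06 0 0; 45 0 -0.12 0 0; 45 0 -0.12 0 0' ; python3 -c "
from go import *
to()"
```

```text
clock: 20.15
eef_pos: [535.9, -32.3, 384.2]
tcp_rot: [-3.131, 0.002, 1.849]
contact_force: [-2.4, -0.4, -3.3]
opening: 0.522
now 20.15 [535.9 -32.3 384.2] [-1.7937e+02  1.1000e-01  1.0594e+02] F [-2.39 -0.36 -3.26] T [-0.08  0.25  0.03] op 0.522
```

```bash
python3 -m creep '45 0 -0.03 0.05 0; 45 0 -0.03 0.05 0' ; python3 -m creep '55 0 0 0 0; 60 0 0 0 0; 70 0 0 0 0; 75 0 0 0 0; 75 0 0 0 0; 75 0 0 0 0'; python3 - <<'E'
from go import *
to()
for n in("scene","top"):
    p,d=grab_frame(n); cv2.imwrite(f"pics/{n}11.png",p); np.save(f"{n}11.npy",d)
a=cv2.resize(cv2.imread("pics/scene11.png")[100:220,190:310],None,fx=4,fy=4,interpolation=cv2.INTER_CUBIC); cv2.imwrite("pics/c11.png",a)
E
```

```text
clock: 20.35
eef_pos: [535.7, -32.3, 384.1]
tcp_rot: [-3.131, 0.002, 1.849]
contact_force: [-4.2, -0.2, 1.4]
opening: 0.524
clock: 20.95
eef_pos: [535.8, -32.3, 384.1]
tcp_rot: [-3.131, 0.002, 1.849]
contact_force: [-0.9, -0.5, 0.4]
opening: 0.75
now 20.95 [535.8 -32.3 384.1] [-1.7942e+02  1.2000e-01  1.0595e+02] F [-0.88 -0.5   0.36] T [ 0.05 -0.01 -0.03] op 0.75
```

View pics/c11.png

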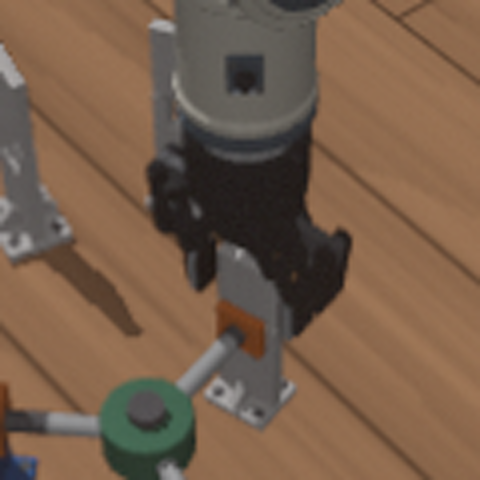

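The bracket stays in place with the jaws open. I'll go straight up and back off, then check from both cameras.

```bash
python3 -m creep '75 0 0 -1 0; 75 0 0 -3 0; 75 0 0 -6 0; 75 0 0 -10 0; 75 0 0 -12 0; 75 0 0 -12 0; 75 0 -10 -12 0; 75 0 -20 -12 0; 75 0 -20 -12 0; 75 0 -20 -12 0; 75 0 -20 -12 0; 75 0 -20 -12 0'
python3 - <<'E'
from meas import *
from go import to
to()
for n in("scene","top"):
    p,d=grab_frame(n); cv2.imwrite(f"pics/{n}12.png",p); np.save(f"{n}12.npy",d)
    uv,P=cloud(n,d); H=np.array([637,-4.3]) if n=="top" else np.array([640.5,-.8])
    th=np.radians(196); u=np.array([np.cos(th),np.sin(th)]); w=np.array([-u[1],u[0]]); E=P[:,:2]-H; r=E@u; t=E@w
    hsv=cv2.cvtColor(p,cv2.COLOR_BGR2HSV)[uv[:,1],uv[:,0]]
    for lo,hi in((255,270),(225,255),(160,180),(140,160),(122,140)):
        k=(r>70)&(r<150)&(abs(t)<35)&(P[:,2]>lo)&(P[:,2]<hi)
        if k.sum()>3: print(n,lo,k.sum(),"r",r[k].min().round(1),np.median(r[k]).round(1),r[k].max().round(1),"t",t[k].min().round(1),t[k].max().round(1),"z",P[k,2].max().round(1))
    for c,nm in(((0,6),"red"),((7,18),"or")):
        k=(r>50)&(r<165)&(abs(t)<35)&(P[:,2]>150)&(hsv[:,0]>=c[0])&(hsv[:,0]<=c[1])&(hsv[:,1]>160)
        if k.any(): print(n,nm,k.sum(),"r",r[k].mean().round(1),"t",t[k].mean().round(1),"ang",(196+np.degrees(t[k].mean()/r[k].mean())).round(2))
    k=(r>38)&(r<92)&(abs(t)<12)&(P[:,2]>195)&(P[:,2]<212); print("branch ang",(196+np.degrees(t[k]/r[k])).mean().round(2))
a=cv2.resize(cv2.imread("pics/scene12.png")[120:270,180:300],None,fx=3.8,fy=3.8,interpolation=cv2.INTER_CUBIC)
b=cv2.resize(cv2.imread("pics/top12.png")[100:230,210:310],None,fx=3.2,fy=3.2,interpolation=cv2.INTER_CUBIC)
o=np.zeros((572,790,3),np.uint8); o[:a.shape[0],:a.shape[1]]=a; o[:b.shape[0],465:465+b.shape[1]]=b; cv2.imwrite("pics/c12.png",o)
E
```

```text
clock: 22.25
eef_pos: [343.7, -86.8, 506.1]
tcp_rot: [-3.132, 0.002, 1.848]
contact_force: [0.6, 0.2, 0.4]
opening: 0.748
now 22.25 [343.7 -86.8 506.1] [-1.7947e+02  1.4000e-01  1.0586e+02] F [0.55 0.21 0.42] T [0.01 0.02 0.02] op 0.748
scene 255 71 r 105.5 109.9 117.5 t -21.0 25.0 z 265.2
scene 225 131 r 104.8 107.7 117.5 t -22.0 25.6 z 254.9
scene 160 42 r 105.0 107.9 117.6 t -21.6 11.2 z 179.7
scene 140 59 r 101.8 107.4 114.3 t -20.9 21.8 z 159.7
scene 122 165 r 88.5 102.9 132.6 t -23.0 25.5 z 140.0
scene red 6 r 149.0 t -2.5 ang 195.04
scene or 74 r 100.3 t -1.2 ang 195.31
branch ang 197.21
top 255 83 r 103.8 109.0 113.8 t -23.7 21.3 z 264.5
top 225 11 r 106.2 113.7 114.0 t -24.4 16.9 z 251.6
top 160 5 r 108.6 113.8 114.0 t -24.4 20.4 z 172.6
top 140 4 r 109.9 113.8 114.1 t -24.4 16.2 z 160.0
top 122 111 r 87.5 118.6 130.4 t -26.4 23.3 z 139.6
top red 25 r 143.5 t -0.0 ang 195.99
top or 23 r 98.7 t -1.2 ang 195.32
branch ang 195.61
```

View pics/c12.png

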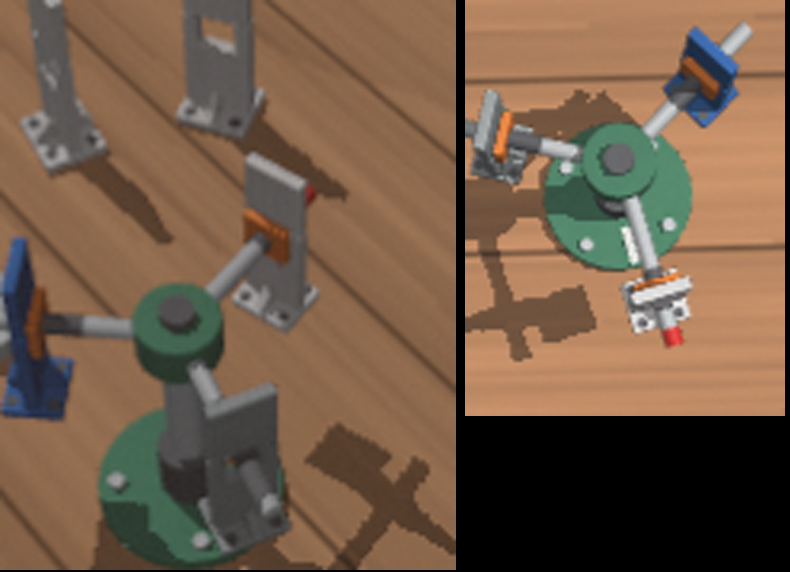

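Both views agree. The plate is vertical, with its inner face at r ≈ 108 mm both high and low. Its top is at about 262–265 mm, and the pad sits about 3–4 mm in. The branch is still within 1° of the white bar, and the gripper is clear, so I'll hand it in.

```bash
python3 -c "
from rig import *
print(sign_off(), sense()['clock'])"
```

```text
the job is handed in; nothing more can be done
the job is handed in; nothing more can be done
```

The small bracket is hanging on the red-tipped branch behind the lip, and the branch points at the white mark. I handed the job in at about 22.4 s with the gripper clear. `sign_off()` gave no verdict.

**What I did:**
- **Turning:** I pinched the branch's bare end from above and turned the tree about 70°.
- **Hanging:** I gripped the smallest bracket across its width and threaded its window over the branch and lip. I found the pad by touch and pressed it in about 4.5–4.9 mm at roughly 7 N. Then I lowered the bracket about 9 mm until it rested on the branch, eased it out to the lip and let go.

**Last checks:**
- **Bracket:** it hangs upright, with the plate's inner face at r ≈ 108 mm both high and low. Its top reads 262–265 mm against the expected 262 mm.
- **Pad:** the camera shows it about 3–4 mm in, close to the expected 3 mm.
- **Branch:** it is within about 1° of the white bar in each camera (195.6–196.0° against 195.7° from above, 197.2° against 197.9° in the scene view).
- **Forces:** about 7 N at most along the branch while hanging. The highest wrist reading was about 25 N, at the end of the turn, because my hub estimate was about 2 mm off.

**What disagreed:** the two cameras differed by up to 6 mm on the hub's position, so I relied on touch for the final fit. Angles taken from the pad and red tip in the last pictures spread between 195.0° and 196.0°, partly because the bracket hides them. I didn't re-measure the bearing, jar or spanner at the end, but no move went near them.

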